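# Set out dip cups and bring the sauce bottle to pour

## Robot

A 6-joint arm with a two-finger parallel gripper is mounted at the origin on the work surface. World frame = base frame: x ahead of the robot, y to its left, z up, the work surface at z = 0. Lengths are in m, angles in degrees, forces in N, time in s.
With the tool pointing down it reaches from about 0.35 to 0.875 m from the base axis. Payload 4.2 kg.
Tool frame: the origin (TCP) lies midway between the tips of the shut fingers; the grasp point (between the pads) lies 19 mm behind it; z points along the fingers, y is the direction in which the jaws open and shut (so a half turn about z gives the same grasp; the last joint's range is limited). The gripper opens to 87 mm and grips with 3 to 60 N. Pads are 19 mm wide; open, the fingers measure 117 mm over their backs; the gripper's body (75 mm by 190 mm) begins 51 mm behind the grasp point.
Start: joints at [-59.668, 22.042, 0.453, 0, -68.411, -14.817], TCP at [0.167, -0.602, 0.223] pointing down, gripper open.
Joint ranges: [-179.83, 179.83], [-69.29, 118.12], [-61.27, 80.66], [-181.25, 117.63], [-171.15, -9.14], [-177.46, 177.46]. Speed limits (degrees/s): [159.86, 159.86, 180, 180, 180, 180].

## Interface

Orientations are given as a 3x3 rotation matrix whose columns are the frame's x, y, z axes.
In Python, from station import r gives the robot as it stands.
- The arm moves only by the tool play_rows, never from a script. Its argument "commands" is a list that holds one entry, the list of rows, each a list of 7 numbers: the shift along the world's x, y, z in m, then the turn, a rotation vector about the world's x, y, z in rad, then the closure, from 0 (fully open) to 1 (shut). A call has 1 to 5 rows; each row is the pose to reach, as a shift and turn from the pose commanded when the call began; what a row does not reach only later rows make up. A row lasts 1/10 s, in which the tool goes at most 50 mm and 8.59 degrees, less where a joint would pass 70% of its speed; a pose out of reach is approached as far as the arm can. A call with a gripper value outside its range is refused whole. The fingers move at their own pace and stop on an object; the grip force is fixed at half the most. Time passes only in rows, so rows that repeat a pose let the fingers close. It gives the time, the measured TCP pose, the force and the opening at its end, in the units of the state.
- r.sense(): the state, without advancing time (a new reading comes with each control period).
- r.capture(name): name is "scene" or "top" or "wrist"; returns a dict with "image" (420x560x3 uint8, red, green, blue), "range_z" (420x560 float32, m along the optical axis (not along the pixel's ray), 0 where there is no reading), "intrinsics" (3x3 intrinsics, pixels), "k1" (the pictures are not rectified: a ray, as slopes to the right and down, at radius r is drawn at 1 + k1 r^2 times it, then the intrinsics apply), "extrinsics" (4x4, takes a point from camera to world coordinates); the wrist camera has in their place "mount" (4x4, takes a point from camera to tool coordinates, whose origin is the TCP and whose axes are the flange's). Camera axes: x right, y up, looking along -z (the intrinsics and any distortion apply to the point x, -y, -z); pixel columns grow to the right and rows downward; lengths in m; the calibration is good to about 2 mm. A picture is of the moment at which its call begins: read the wrist's pose just before it.
- r.finish_job(): hands the job in, once; it reports no verdict.
The state is a dict: "time_s": time; "joints": joint angles; "joint_velocities": joint speeds; "effort": joint torques, N m; "tcp_pos": TCP position; "ee_rot": TCP orientation; "wrist_force": force on the tool from outside, world axes, zero at the start; "moment": the same for the moment, N m; "gripper_width": opening from 0.0 (shut) to 1.0 (fully open).
Only numpy, scipy, OpenCV 4.12 (cv2) and the standard library are available. Lean on these libraries where they do the work, as an engineer would, in place of code of your own. Each camera call takes 0.05 s, during which the arm holds its last target. There are 200 camera calls.

## Task

Stand the two loose dip cups upright in the empty pockets of the metal carrier, pocket one (one dot) first and then pocket two (two dots), letting go of each when it is fully seated. Then draw the sauce bottle out of its slanted holder, turn it nozzle-down (at least 30 degrees below level) and hold it raised with the nozzle tip over the mouth of the cup in pocket one, within about 5 cm above its rim and touching nothing but the gripper; finish while still holding it there. Leave the cup in pocket three, the pot and the jar where they are.

Things in the scene. Friction and masses are not known exactly. Their poses are not given: they have to be found in the camera images.
- carrier: fixed flat aluminium block 90 x 240 x 22 mm with three round pockets in a row, marked by one, two and three small black dots on the edge strip nearest the robot. Origin: centre of its underside, on the table; y runs along the row towards pocket one, z up.
- pocket_1 (a point): centre of the mouth of pocket one (one dot, the end pocket at +75 mm along the carrier's y), level with the block's top, 22 mm above the table. All pockets: 56 mm diameter, 14 mm deep (floor 8 mm above the table), 75 mm apart.
- pocket_2 (a point): the same for pocket two (two dots, the middle one).
- cup_a_mid (a point): centre, half-way up, of a loose white open plastic cup, 50 mm outer diameter (49 at the foot), 58 mm high, wall 3 mm, about 50 g, standing upright on the table; z is its axis, up. The two loose cups are alike; either may go in either pocket. In a pocket the cup stands 44 mm proud of the block.
- cup_b_mid (a point): the same for the other loose cup.
- cup_c_mid (a point): the same point of a third, like cup that already stands in pocket three (the end pocket with three dots); to be left alone.
- holder_slot (a point): centre of the bottle's foot when home in its holder, 45 mm above the table. The bottle slopes up 25 degrees from level towards its nozzle. Its first 50 mm from the foot lie in a closed square sleeve (2 to 3 mm play, 56 mm wide outside, roof 29 mm from the axis); a narrow rest (24 mm wide) carries it from below 112 to 120 mm from the foot; between them the body is bare all round for 62 mm.
- bottle_grip (a point): loose red plastic sauce bottle with a pale nozzle, round body 44 mm in diameter and 125 mm long, then a tapering nozzle, 175 mm in all, rigid, 130 to 250 g, lying sloped in the holder. Point: on the bottle's axis 83 mm from its foot in its bare stretch; centre of mass about 70 mm from the foot. z runs along the axis from foot to nozzle.
- bottle_tip (a point): the tip of the bottle's nozzle, on the axis 175 mm from the foot (92 mm from bottle_grip); z as bottle_grip.
- pot: steel cooking pot, 160 mm wide with two side handles, 90 mm high; origin under its centre. Bystander.
- jar: closed jar, 70 mm wide, 110 mm high; origin under its centre. Bystander.
- bottle: the same red bottle; origin at the centre of its foot, z along its axis to the nozzle.
- holder: fixed slanted steel bottle holder on a 190 x 90 mm foot plate; origin under the centre of the plate, 70 mm from holder_slot; z up, -x is the level direction in which the nozzle points. The bottle must be drawn out along its own axis by more than 50 mm to clear the sleeve.
- cup_a: the first loose cup; origin under its centre.
- cup_b: the other loose cup; origin under its centre.
- cup_c: the cup in pocket three; origin under its centre.
There are look-alikes about, which are no part of the job. Leave any black, green or yellow look-alike of the cup_a alone.

How it is judged:
By the outcome, as a careful person would: the job done as asked, in the order asked, and still so for the second after the job is handed in, while the arm keeps its last pose, push and grip.
It also fails if it takes over 61 s, if anything falls off the work surface, if the arm or the gripper's body presses on something with over 40 N, if the wrist force passes 120 N, or if a joint passes its speed limit or range.

## Working session

There is one attempt and no reset: what is moved stays moved. The work goes in short steps, Python scripts to look and compute and a tool call to move; the robot and the scene stay as the last step left them, time stands still between calls to the robot, and variables do not carry over. Pictures are saved under pics/ and viewed, about 8 in all and at most 12, crops included, and the job is handed in when it is done.

Besides the shell and the picture viewer there is one more tool, called after "Emit:" as name([rows], argument=value, ...), one row to a line, values as JSON. play_rows: Moves the arm, as the interface text tells. Its arguments: {"type":"object","properties":{"commands":{"type":"array","items":{"type":"array","items":{"type":"array","items":{"type":"number"}}}}},"required":["commands"]}

```bash
mkdir -p pics; ls
cat > h.py <<'E'
from station import r
import numpy as np, cv2, pickle
def cap(n):
    s=r.sense(); c=r.capture(n); c['s']=s
    if 'extrinsics' not in c:
        T=np.eye(4);T[:3,:3]=np.array(s['ee_rot']);T[:3,3]=s['tcp_pos'];c['extrinsics']=T@np.array(c['mount'])
    return c
def pts(c):
    K=np.array(c['intrinsics']);h,w=c['range_z'].shape
    u,v=np.meshgrid(np.arange(w),np.arange(h))
    uv=np.stack([u,v],-1).reshape(-1,1,2).astype(np.float64)
    p=cv2.undistortPoints(uv,K,np.array([c['k1'],0,0,0.])).reshape(h,w,2)
    z=c['range_z'];P=np.stack([p[...,0]*z,-p[...,1]*z,-z],-1)
    E=np.array(c['extrinsics']);W=P@E[:3,:3].T+E[:3,3];W[z==0]=np.nan
    return W
def save(c,n,crop=None,s=1):
    im=c['image'][...,::-1]
    if crop: im=im[crop[1]:crop[3],crop[0]:crop[2]]
    cv2.imwrite('pics/'+n,cv2.resize(im,None,fx=s,fy=s,interpolation=cv2.INTER_CUBIC))
E
python3 - <<'E'
from h import *
s=r.sense();print(s)
D={}
for n in('scene','top'):
    D[n]=cap(n);save(D[n],n+'0.png')
    print(n,np.round(D[n]['extrinsics'],3).tolist(),D[n]['k1'],np.array(D[n]['intrinsics']).tolist())
pickle.dump(D,open('d0.pkl','wb'))
im=np.vstack([D['scene']['image'],D['top']['image']])
E
```

```text
pics
{'time_s': 0.0, 'joints': array([-5.96697806e+01,  2.20921635e+01,  3.80298320e-01, -2.79549244e-02,
       -6.84119720e+01, -1.48162773e+01]), 'joint_velocities': array([-0.10319571,  0.04507295, -0.06343498,  0.00384942,  0.04988521,
        0.04617567]), 'effort': array([ 6.25689154e-04, -3.90670681e+01,  1.87411988e+01,  4.21986580e+00,
        1.10381073e-02, -2.11867173e-04]), 'tcp_pos': array([ 0.16702092, -0.60164726,  0.22145106]), 'ee_rot': array([[-9.63613487e-01, -2.67298630e-01, -6.99846669e-04],
       [-2.67299521e-01,  9.63611218e-01,  2.09460292e-03],
       [ 1.14495610e-04,  2.20545630e-03, -9.99997561e-01]]), 'wrist_force': array([-0.70477476, -0.2632644 , -0.40866922]), 'moment': array([-0.03629786,  0.00523868, -0.04685929]), 'gripper_width': 0.9954192860928704}
scene [[-0.377, -0.784, 0.493, 1.318], [0.926, -0.327, 0.188, 0.301], [0.013, 0.527, 0.85, 1.316], [0.0, 0.0, 0.0, 1.0]] -0.07478592892815696 [[449.2558985679321, 0.0, 291.7462403795821], [0.0, 449.2558985679321, 210.79811279977764], [0.0, 0.0, 1.0]]
top [[-0.022, 0.996, -0.089, 0.523], [-0.999, -0.019, 0.034, 0.033], [0.033, 0.09, 0.995, 1.056], [0.0, 0.0, 0.0, 1.0]] -0.007690231051873914 [[393.6290138093273, 0.0, 281.7493910344494], [0.0, 393.6290138093273, 209.91560365764525], [0.0, 0.0, 1.0]]
```

View pics/top0.png

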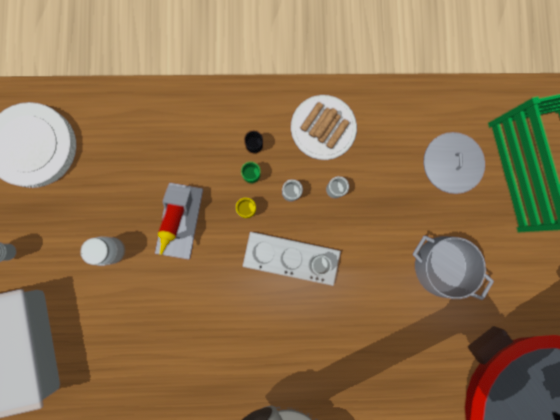

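View pics/scene0.png

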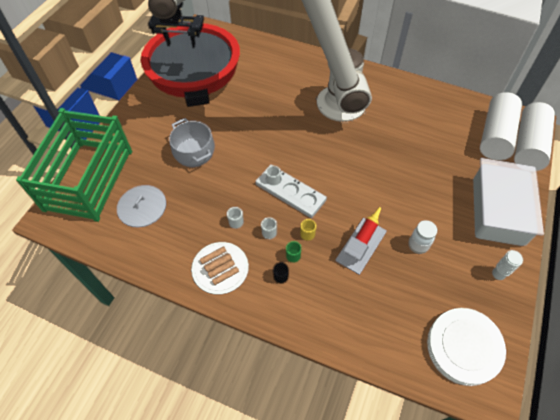

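Top view: the loose white cups are at (292,190) and (338,186). The carrier is at (291,259), with one dot on the left near (262,252) and cup_c in pocket three at (320,264). The bottle in its holder is at (172,220), the jar at (100,250) and the pot at (455,267).

These could be taken for a loose cup: yellow (246,207), green (251,172), black (254,142) and cup_c (320,264). I choose the white ones at (292,190) and (338,186).

```bash
cat > m.py <<'E'
from h import *
from scipy.optimize import least_squares
D=pickle.load(open('d0.pkl','rb'))
W={n:pts(D[n]) for n in D}
def circ(P):
    f=lambda q:np.hypot(P[:,0]-q[0],P[:,1]-q[1])-q[2]
    s=least_squares(f,[*P[:,:2].mean(0),.025],loss='soft_l1',f_scale=.001)
    return s.x
t=W['top']
for nm,(u,v) in dict(cupA=(292,190),cupB=(338,186),cupC=(320,264),yel=(246,207),p1=(262,252),p2=(291,258),jar=(100,250),pot=(455,267)).items():
    c0=t[v,u]
    for n in W:
        w=W[n];m=np.hypot(w[...,0]-c0[0],w[...,1]-c0[1])<.045
        P=w[m];zt=np.nanpercentile(P[:,2],99)
        R=P[P[:,2]>zt-.006]
        print(nm,n,np.round(c0,3),'ztop',round(zt,3),'circ',np.round(circ(R),4),len(R))
# table plane
for n in W:
    w=W[n];m=(w[...,0]>.4)&(w[...,0]<.7)&(abs(w[...,1])<.3)&(abs(w[...,2])<.008);P=w[m]
    print(n,'table',np.linalg.lstsq(np.c_[P[:,:2],np.ones(len(P))],P[:,2],rcond=None)[0])
    # carrier top
    c0=t[258,276]; d=w-c0
    m=(np.abs(d[...,2])<.006)&(np.hypot(d[...,0],d[...,1])<.17)
    lab=cv2.connectedComponents(m.astype(np.uint8))[1]; 
    k=np.argmax(np.bincount(lab[m])); P=w[lab==k]; r_=cv2.minAreaRect((P[:,:2]*1000).astype(np.float32)); print('carrier',r_,P[:,2].mean())
    # bottle red
    im=D[n]['image'].astype(int); red=(im[...,0]>120)&(im[...,1]<60)&(im[...,2]<60)&(w[...,2]>.03)&(w[...,0]>.3)&(w[...,0]<.8)&(w[...,1]>0.15)&(w[...,1]<.45)
    P=w[red]
    def f(q): 
        d=np.array([np.cos(q[3])*np.cos(q[2]),np.cos(q[3])*np.sin(q[2]),np.sin(q[3])]);o=np.array([q[0],q[1],q[4]])
        v=P-o; return np.linalg.norm(v-np.outer(v@d,d),axis=1)-.022
    g=P.mean(0); 
    s=least_squares(f,[g[0],g[1],np.pi,np.radians(25),.08],loss='soft_l1',f_scale=.001).x
    d=np.array([np.cos(s[3])*np.cos(s[2]),np.cos(s[3])*np.sin(s[2]),np.sin(s[3])]);o=np.array([s[0],s[1],s[4]])
    yl=(im[...,0]>180)&(im[...,1]>130)&(im[...,2]<90)&(np.linalg.norm(np.nan_to_num(w)-g,axis=2)<.15)
    ext=np.percentile((P-o)@d,[0.5,99.5]); Y=w[yl]; ey=np.percentile((Y-o)@d,[1,99]) if len(Y) else None
    print('bottle',len(P),'az',np.degrees(s[2]),'el',np.degrees(s[3]),'o',o,'ext',ext,ey)
    slot=o+d*((.045-o[2])/d[2]);print(' slot',slot,'grip',slot+.083*d,'shoulder',o+d*ext[1],'shoulder-based grip',o+d*(ext[1]-.042),'tip',o+d*ey[1] if ey is not None else 0)
E
python3 m.py
python3 -c "
from h import *
D=pickle.load(open('d0.pkl','rb'));save(D['top'],'crop.png',(150,110,370,290),3.5)"
```

```text
cupA scene [ 0.671 -0.032  0.006] ztop 0.062 circ [ 0.6642 -0.0291  0.0231] 49
cupA top [ 0.671 -0.032  0.006] ztop 0.061 circ [ 0.6668 -0.0276  0.0231] 75
cupB scene [ 0.679 -0.156  0.007] ztop 0.064 circ [ 0.6702 -0.1486  0.0233] 43
cupB top [ 0.679 -0.156  0.007] ztop 0.061 circ [ 0.673  -0.1473  0.0232] 70
cupC scene [ 0.472 -0.101  0.012] ztop 0.072 circ [ 0.4694 -0.0975  0.0231] 35
cupC top [ 0.472 -0.101  0.012] ztop 0.068 circ [ 0.4725 -0.0963  0.0233] 74
yel scene [0.627 0.093 0.002] ztop 0.062 circ [0.6197 0.0915 0.0231] 45
yel top [0.627 0.093 0.002] ztop 0.06 circ [0.6231 0.0923 0.0233] 72
p1 scene [0.506 0.052 0.01 ] ztop 0.031 circ [0.506  0.0519 0.037 ] 131
p1 top [0.506 0.052 0.01 ] ztop 0.027 circ [0.5066 0.0505 0.0374] 475
p2 scene [ 0.489 -0.025  0.007] ztop 0.031 circ [ 0.4888 -0.0254  0.0371] 144
p2 top [ 0.489 -0.025  0.007] ztop 0.027 circ [ 0.4892 -0.0246  0.0374] 454
jar scene [0.521 0.433 0.107] ztop 0.117 circ [0.5169 0.4459 0.0219] 206
jar top [0.521 0.433 0.107] ztop 0.113 circ [0.5199 0.4454 0.0217] 516
pot scene [ 0.455 -0.466  0.005] ztop 0.096 circ [ 
[... 492 characters left out ...]
7089936 0.08047853] shoulder [0.55385235 0.27929405 0.09812116] shoulder-based grip [0.59084854 0.27075169 0.08016817] tip [0.50599839 0.29034344 0.12134305]
top table [ 0.00201969  0.00104009 -0.00014438]
carrier ((489.5244140625, -23.749168395996094), (240.19595336914062, 90.1964340209961), 76.81884002685547) 0.022566028632314033
bottle 357 az 168.87545283322163 el 25.016414749483722 o [0.39699198 0.31137453 0.17218258] ext [-0.25154433 -0.17852882] [-0.17494252 -0.12910287]
 slot [0.66441102 0.25879002 0.045     ] grip [0.59061078 0.27330188 0.08009887] shoulder [0.55573258 0.28016023 0.09668669] shoulder-based grip [0.59307728 0.27281688 0.07892582] tip [0.51178502 0.28880196 0.11758783]
```

View pics/crop.png

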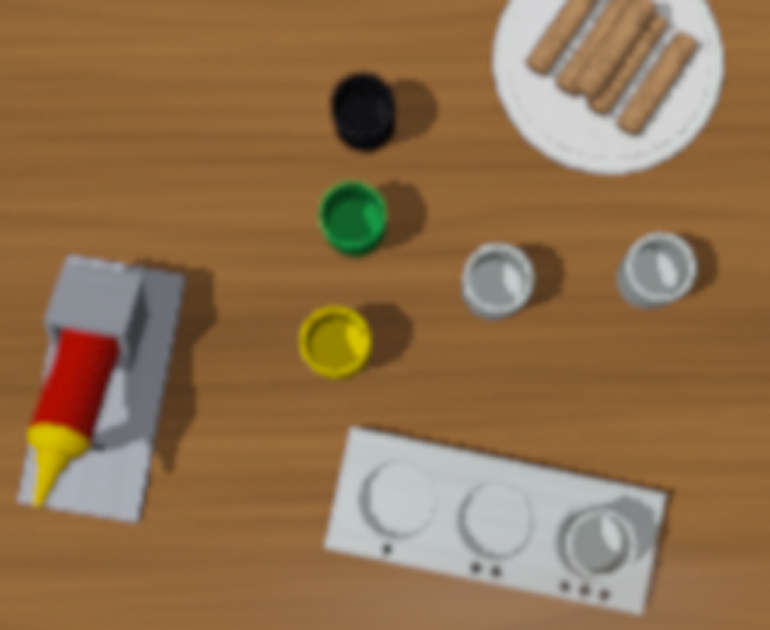

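The crop confirms two white, open, upright cups at crop (498,280) and (657,268). It also shows one, two and three dots, with pockets one and two empty. Measured heights agree with what is given: cup tops 0.06, carrier top 0.022, bottle elevation 25°. I'll move over cup A with the jaws along the carrier's x.

Emit:
play_rows([
  [[0.025,0.029,0,0,0,0.107,0],[0.05,0.058,0,0,0,0.214,0],[0.075,0.087,0,0,0,0.321,0],[0.1,0.116,0,0,0,0.428,0],[0.125,0.145,0,0,0,0.535,0]],
])

```text
time_s: 0.6
tcp_pos: [0.2928, -0.4557, 0.2221]
ee_rot: [[-0.69, -0.724, -0.001], [-0.724, 0.69, 0.001], [-0.0, 0.001, -1.0]]
wrist_force: [0.7, 0.3, 0.1]
gripper_width: 1.001
```

Emit:
play_rows([
  [[0.025,0.029,0,0,0,0.107,0],[0.05,0.058,0,0,0,0.214,0],[0.075,0.087,0,0,0,0.321,0],[0.1,0.116,0,0,0,0.428,0],[0.125,0.145,0,0,0,0.535,0]],
])

```text
time_s: 1.1
tcp_pos: [0.4178, -0.3107, 0.2223]
ee_rot: [[-0.224, -0.975, -0.0], [-0.975, 0.224, 0.0], [-0.0, 0.001, -1.0]]
wrist_force: [0.2, -0.5, 0.1]
gripper_width: 1.0
```

Emit:
play_rows([
  [[0.025,0.029,0,0,0,0,0],[0.05,0.058,0,0,0,0,0],[0.075,0.087,0,0,0,0,0],[0.1,0.116,0,0,0,0,0],[0.12,0.145,0,0,0,0,0]],
])

```text
time_s: 1.6
tcp_pos: [0.5381, -0.1657, 0.222]
ee_rot: [[-0.228, -0.974, -0.001], [-0.974, 0.228, 0.0], [0.0, 0.001, -1.0]]
wrist_force: [0.3, -0.1, 0.0]
gripper_width: 1.002
```

Emit:
play_rows([
  [[0.025,0.03,0,0,0,0,0],[0.05,0.06,0,0,0,0,0],[0.075,0.09,0,0,0,0,0],[0.1,0.115,0,0,0,0,0],[0.128,0.138,0,0,0,0,0]],
])

```text
time_s: 2.1
tcp_pos: [0.6656, -0.0277, 0.2221]
ee_rot: [[-0.227, -0.974, -0.001], [-0.974, 0.227, 0.0], [0.0, 0.001, -1.0]]
wrist_force: [1.1, -0.5, 0.2]
gripper_width: 0.995
```

```bash
cat > w.py <<'E'
from h import *
from scipy.optimize import least_squares
def rim(w,c,zlo,zhi,rad=.04):
    m=(np.hypot(w[...,0]-c[0],w[...,1]-c[1])<rad)&(w[...,2]>zlo)&(w[...,2]<zhi)
    P=w[m]
    if len(P)<15: return len(P)
    f=lambda q:np.hypot(P[:,0]-q[0],P[:,1]-q[1])-q[2]
    return np.round(least_squares(f,[*P[:,:2].mean(0),.025],loss='soft_l1',f_scale=.001).x,4),len(P),round(np.median(P[:,2]),4)
E
python3 - <<'E'
from w import *
c=cap('wrist');save(c,'w1.png')
w=pts(c);pickle.dump(c,open('w1.pkl','wb'))
print(np.round(c['mount'],4).tolist(),c['intrinsics'])
print(rim(w,(.6655,-.0283),.052,.066),rim(w,(.672,-.148),.052,.066),rim(w,(.4724,-.0967),.06,.074))
print(np.nanmin(w.reshape(-1,3),0),np.nanmax(w.reshape(-1,3),0))
for R in [(.6,.72,-.1,-.06)]:
    m=(w[...,0]>R[0])&(w[...,0]<R[1])&(w[...,1]>R[2])&(w[...,1]<R[3]);print('table',np.median(w[m][:,2]))
E
```

```text
[[0.0004, 0.9685, 0.2491, 0.0677], [1.0, -0.0004, 0.0002, -0.0009], [0.0003, 0.2491, -0.9685, -0.1631], [0.0, 0.0, 0.0, 1.0]] [[362.08754135   0.         277.99301925]
 [  0.         362.08754135 217.55377326]
 [  0.           0.           1.        ]]
(array([ 0.6665, -0.0283,  0.0231]), 611, np.float64(0.0585)) (array([ 0.672 , -0.1471,  0.023 ]), 768, np.float64(0.0585)) (array([ 0.4728, -0.0971,  0.0233]), 1156, np.float64(0.066))
[ 0.36240529 -0.26591649 -0.0028599 ] [0.98369866 0.18505059 0.34265908]
table 0.31057293420891396
```

View pics/w1.png

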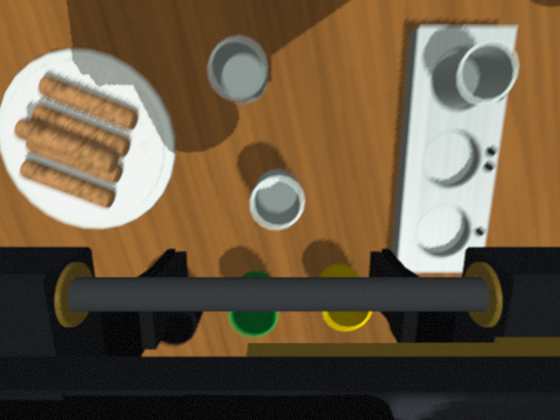

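Wrist view: cup A is at px (277,199), cup B at (238,68), and pockets one and two at (442,230) and (450,158), both empty. The wrist fit agrees with the top camera within about 1 mm, so I'll descend and grip.

Emit:
play_rows([
  [[0.001,-0.0005,-0.045,0,0,0,0],[0.001,-0.0005,-0.09,0,0,0,0],[0.001,-0.0005,-0.135,0,0,0,0],[0.001,-0.0005,-0.175,0,0,0,0],[0.001,-0.0005,-0.2,0,0,0,0]],
])

```text
time_s: 2.65
tcp_pos: [0.6635, -0.0301, 0.0183]
ee_rot: [[-0.229, -0.973, -0.006], [-0.974, 0.229, -0.0], [0.002, 0.006, -1.0]]
wrist_force: [0.5, -0.3, -0.4]
gripper_width: 1.0
```

Emit:
play_rows([
  [[0,0,0,0,0,0,0],[0,0,0,0,0,0,1],[0,0,0,0,0,0,1],[0,0,0,0,0,0,1],[0,0,0,0,0,0,1]],
])

```text
time_s: 3.15
tcp_pos: [0.667, -0.0296, 0.0243]
ee_rot: [[-0.228, -0.974, 0.003], [-0.974, 0.228, 0.001], [-0.001, -0.003, -1.0]]
wrist_force: [0.2, 1.0, -0.1]
gripper_width: 0.726
```

Run:
```python
from w import *
c=pickle.load(open('w1.pkl','rb'));w=pts(c)
m=(abs(w[...,2]-.022)<.006)&(w[...,0]<.62)&(w[...,0]>.38)
lab=cv2.connectedComponents(m.astype(np.uint8))[1];k=np.argmax(np.bincount(lab[m]));P=w[lab==k];print(cv2.minAreaRect((P[:,:2]*1000).astype(np.float32)),np.median(P[:,2]))
# pocket rims: circle fit to floor points 
for p in [(.5066,.0493),(.4895,-.0237)]:
    d=np.hypot(w[...,0]-p[0],w[...,1]-p[1]);q=w[(d<.036)&(abs(w[...,2]-.008)<.004)]
    print(len(q),cv2.minEnclosingCircle((q[:,:2]*1000).astype(np.float32)))
```

```text
((488.6131896972656, -24.474014282226562), (239.89028930664062, 91.96034240722656), 76.82820892333984) 0.022700612120397923
1830 ((505.0143737792969, 49.89886474609375), 27.87712860107422)
2160 ((487.7599182128906, -23.521223068237305), 27.887727737426758)
```

Emit:
play_rows([
  [[0,0,0,0,0,0,1],[0,0,0,0,0,0,1],[0,0,0,0,0,0,1],[0,0,0,0,0,0,1],[0,0,0,0,0,0,1]],
])

```text
time_s: 3.65
tcp_pos: [0.6663, -0.0296, 0.0233]
ee_rot: [[-0.228, -0.974, 0.0], [-0.974, 0.228, -0.0], [0.0, -0.0, -1.0]]
wrist_force: [-2.4, 1.2, 5.4]
gripper_width: 0.568
```

Emit:
play_rows([
  [[0,0,0.02,0,0,0,1],[0,0,0.055,0,0,0,1],[0,0,0.09,0,0,0,1],[-0.02,0.01,0.1,0,0,0,1],[-0.05,0.025,0.1,0,0,0,1]],
])

```text
time_s: 4.15
tcp_pos: [0.6182, -0.0047, 0.1243]
ee_rot: [[-0.229, -0.973, 0.006], [-0.973, 0.229, 0.001], [-0.002, -0.005, -1.0]]
wrist_force: [0.6, 0.7, -0.7]
gripper_width: 0.568
```

Emit:
play_rows([
  [[-0.035,0.017,0,0,0,0,1],[-0.07,0.034,0,0,0,0,1],[-0.1,0.048,0,0,0,0,1],[-0.11,0.053,0,0,0,0,1],[-0.11,0.053,0,0,0,0,1]],
])

```text
time_s: 4.65
tcp_pos: [0.5054, 0.0488, 0.1227]
ee_rot: [[-0.226, -0.974, 0.0], [-0.974, 0.226, 0.0], [-0.0, -0.0, -1.0]]
wrist_force: [0.2, -0.3, -0.6]
gripper_width: 0.569
```

Run:
```python
from w import *
s=r.sense();print(s['tcp_pos'],s['wrist_force'],s['gripper_width'])
c=cap('wrist');w=pts(c);save(c,'w2.png')
e=cap('top');we=pts(e);sc=pts(cap('scene'))
t=s['tcp_pos']
for q in (w,we,sc):
  print(rim(q,t,t[2]+.025,t[2]+.042,.03))
  print(' C',rim(q,(.4726,-.097),.06,.074))
```

```text
[0.50537502 0.04875718 0.12265046] [ 0.2257985  -0.27040327 -0.61233768] 0.5688403613721204
(array([0.5064, 0.049 , 0.0229]), 3245, np.float64(0.1564))
 C (array([ 0.4717, -0.0968,  0.0237]), 590, np.float64(0.0663))
0
 C (array([ 0.4727, -0.0962,  0.0233]), 82, np.float64(0.0662))
(array([0.5064, 0.0506, 0.0225]), 27, np.float64(0.1566))
 C (array([ 0.4693, -0.0978,  0.0232]), 62, np.float64(0.0667))
```

Emit:
play_rows([
  [[0,0,-0.035,0,0,0,1],[0,0,-0.065,0,0,0,1],[0,0,-0.078,0,0,0,1],[0,0,-0.084,0,0,0,1],[0,0,-0.088,0,0,0,1]],
])

```text
time_s: 5.3
tcp_pos: [0.5072, 0.048, 0.0339]
ee_rot: [[-0.229, -0.974, -0.0], [-0.974, 0.229, -0.0], [0.0, 0.0, -1.0]]
wrist_force: [0.8, -0.0, 0.0]
gripper_width: 0.564
```

Emit:
play_rows([
  [[0,0,-0.001,0,0,0,1],[0,0,-0.002,0,0,0,1],[0,0,-0.002,0,0,0,1]],
])

```text
time_s: 5.6
tcp_pos: [0.5067, 0.0485, 0.0332]
ee_rot: [[-0.228, -0.974, 0.001], [-0.974, 0.228, 0.001], [-0.001, -0.001, -1.0]]
wrist_force: [0.6, -0.5, -0.2]
gripper_width: 0.567
```

Emit:
play_rows([
  [[0,0,-0.0005,0,0,0,1],[0,0,-0.001,0,0,0,1],[0,0,-0.0015,0,0,0,1],[0,0,-0.0015,0,0,0,1]],
])

```text
time_s: 6.0
tcp_pos: [0.5063, 0.0484, 0.0313]
ee_rot: [[-0.228, -0.974, 0.0], [-0.974, 0.228, 0.0], [-0.0, -0.0, -1.0]]
wrist_force: [0.2, -0.6, 1.1]
gripper_width: 0.565
```

Emit:
play_rows([
  [[0,0,-0.0005,0,0,0,1],[0,0,-0.001,0,0,0,1],[0,0,-0.001,0,0,0,1]],
])

```text
time_s: 6.3
tcp_pos: [0.5063, 0.0484, 0.0312]
ee_rot: [[-0.228, -0.974, 0.0], [-0.974, 0.228, -0.0], [0.0, -0.0, -1.0]]
wrist_force: [-2.9, 1.4, 7.9]
gripper_width: 0.566
```

The cup is in contact with the pocket floor at the expected height. I'll release it and back off upwards.

Emit:
play_rows([
  [[0,0,0.0005,0,0,0,0.3],[0,0,0.0005,0,0,0,0],[0,0,0.0005,0,0,0,0],[0,0,0.0005,0,0,0,0],[0,0,0.0005,0,0,0,0]],
])

```text
time_s: 6.8
tcp_pos: [0.5061, 0.0483, 0.0304]
ee_rot: [[-0.228, -0.974, -0.0], [-0.974, 0.228, -0.0], [0.0, 0.0, -1.0]]
wrist_force: [0.1, -0.2, -0.6]
gripper_width: 0.934
```

Emit:
play_rows([
  [[0,0,0,0,0,0,0],[0,0,0,0,0,0,0],[0,0,0.03,0,0,0,0],[0,0,0.08,0,0,0,0],[0,0,0.12,0,0,0,0]],
])

```text
time_s: 7.3
tcp_pos: [0.5064, 0.0483, 0.1526]
ee_rot: [[-0.228, -0.974, 0.001], [-0.974, 0.228, -0.0], [0.0, -0.001, -1.0]]
wrist_force: [0.9, 0.7, -0.4]
gripper_width: 1.0
```

Run:
```python
from w import *
s=r.sense();print(s['time_s'],s['tcp_pos'],s['wrist_force'],s['gripper_width'])
for n in ('wrist','top','scene'):
  q=pts(cap(n)); print(n,rim(q,(.506,.049),.055,.08,.032),' C',rim(q,(.4726,-.097),.06,.074),'B',rim(q,(.672,-.147),.052,.067))
```

```text
7.3 [0.50642902 0.04825051 0.15255176] [ 0.90948306  0.74681014 -0.40627126] 0.9996720538424433
wrist (array([0.5078, 0.049 , 0.023 ]), 1310, np.float64(0.0662))  C (array([ 0.4719, -0.0957,  0.0226]), 624, np.float64(0.0664)) B 7
top 0  C (array([ 0.4727, -0.0962,  0.0233]), 79, np.float64(0.0664)) B (array([ 0.6728, -0.1469,  0.0232]), 84, np.float64(0.0585))
scene (array([0.506 , 0.0492, 0.0231]), 85, np.float64(0.0645))  C (array([ 0.4694, -0.0974,  0.0236]), 63, np.float64(0.0668)) B (array([ 0.6703, -0.1485,  0.0234]), 65, np.float64(0.0594))
```

Emit:
play_rows([
  [[0.03,-0.035,0,0,0,0,0],[0.06,-0.07,0,0,0,0,0],[0.09,-0.106,0,0,0,0,0],[0.12,-0.141,0,0,0,0,0],[0.15,-0.177,0,0,0,0,0]],
])

```text
time_s: 7.95
tcp_pos: [0.6562, -0.1301, 0.1483]
ee_rot: [[-0.228, -0.974, -0.004], [-0.974, 0.228, 0.0], [0.0, 0.003, -1.0]]
wrist_force: [0.8, 1.1, 0.0]
gripper_width: 0.998
```

Emit:
play_rows([
  [[0.016,-0.0185,0,0,0,0,0],[0.016,-0.0185,-0.04,0,0,0,0],[0.016,-0.0185,-0.08,0,0,0,0],[0.016,-0.0185,-0.115,0,0,0,0],[0.016,-0.0185,-0.13,0,0,0,0]],
])

```text
time_s: 8.45
tcp_pos: [0.6682, -0.1471, 0.0144]
ee_rot: [[-0.229, -0.973, -0.01], [-0.973, 0.229, 0.001], [0.001, 0.01, -1.0]]
wrist_force: [0.5, 0.3, -0.4]
gripper_width: 1.002
```

Emit:
play_rows([
  [[0,0,0,0,0,0,0],[0,0,0,0,0,0,1],[0,0,0,0,0,0,1],[0,0,0,0,0,0,1],[0,0,0,0,0,0,1]],
])

```text
time_s: 8.95
tcp_pos: [0.673, -0.1471, 0.0222]
ee_rot: [[-0.228, -0.974, 0.003], [-0.974, 0.228, -0.0], [-0.001, -0.003, -1.0]]
wrist_force: [-0.3, 0.2, -0.3]
gripper_width: 0.724
```

Emit:
play_rows([
  [[0,0,0,0,0,0,1],[0,0,0,0,0,0,1],[0,0,0,0,0,0,1],[0,0,0,0,0,0,1],[0,0,0,0,0,0,1]],
])

```text
time_s: 9.45
tcp_pos: [0.6724, -0.1472, 0.0212]
ee_rot: [[-0.228, -0.974, 0.0], [-0.974, 0.228, -0.0], [0.0, -0.0, -1.0]]
wrist_force: [-0.8, 0.2, 5.1]
gripper_width: 0.567
```

Emit:
play_rows([
  [[0,0,0.02,0,0,0,1],[0,0,0.055,0,0,0,1],[0,0,0.09,0,0,0,1],[-0.02,0.014,0.1,0,0,0,1],[-0.05,0.034,0.1,0,0,0,1]],
])

```text
time_s: 9.95
tcp_pos: [0.6241, -0.1136, 0.1222]
ee_rot: [[-0.229, -0.973, 0.006], [-0.973, 0.229, -0.0], [-0.001, -0.006, -1.0]]
wrist_force: [-0.3, 0.8, -0.1]
gripper_width: 0.562
```

Emit:
play_rows([
  [[-0.035,0.023,0,0,0,0,1],[-0.07,0.046,0,0,0,0,1],[-0.105,0.069,0,0,0,0,1],[-0.13,0.086,0,0,0,0,1],[-0.1335,0.089,0,0,0,0,1]],
])

```text
time_s: 10.45
tcp_pos: [0.4855, -0.0233, 0.1202]
ee_rot: [[-0.226, -0.974, -0.002], [-0.974, 0.226, 0.0], [0.0, 0.002, -1.0]]
wrist_force: [0.7, -0.2, -1.2]
gripper_width: 0.571
```

Emit:
play_rows([
  [[0,0,0,0,0,0,1],[0,0,0,0,0,0,1]],
])

```text
time_s: 10.65
tcp_pos: [0.4898, -0.0243, 0.1206]
ee_rot: [[-0.228, -0.974, 0.001], [-0.974, 0.228, 0.0], [-0.0, -0.001, -1.0]]
wrist_force: [-0.2, -0.1, -0.2]
gripper_width: 0.569
```

Run:
```python
from w import *
s=r.sense();t=s['tcp_pos'];print(t,s['wrist_force'],s['gripper_width'])
c=cap('wrist');w=pts(c)
for q in (w,pts(cap('scene'))):
  print(rim(q,t,t[2]+.025,t[2]+.042,.03),' C',rim(q,(.4726,-.097),.06,.074),'p1',rim(q,(.506,.049),.055,.08,.032))
```

```text
[ 0.48980251 -0.02428257  0.1205851 ] [-0.23978719 -0.1390603  -0.24144376] 0.5691760465859984
(array([ 0.4902, -0.0263,  0.0229]), 3940, np.float64(0.1551))  C (array([ 0.4717, -0.0967,  0.0228]), 1604, np.float64(0.0666)) p1 0
(array([ 0.4897, -0.0265,  0.0241]), 31, np.float64(0.1525))  C (array([ 0.4694, -0.0982,  0.0231]), 18, np.float64(0.0653)) p1 (array([0.5056, 0.0493, 0.0233]), 87, np.float64(0.064))
```

Emit:
play_rows([
  [[-0.0015,0.002,-0.035,0,0,0,1],[-0.0015,0.002,-0.065,0,0,0,1],[-0.0015,0.002,-0.078,0,0,0,1],[-0.0015,0.002,-0.084,0,0,0,1],[-0.0015,0.002,-0.089,0,0,0,1]],
])

```text
time_s: 11.25
tcp_pos: [0.4879, -0.0225, 0.031]
ee_rot: [[-0.229, -0.974, -0.0], [-0.974, 0.229, -0.0], [0.0, -0.0, -1.0]]
wrist_force: [0.4, -0.5, -0.0]
gripper_width: 0.567
```

Emit:
play_rows([
  [[0,0,-0.0005,0,0,0,1],[0,0,-0.001,0,0,0,1],[0,0,-0.0015,0,0,0,1],[0,0,-0.0015,0,0,0,1]],
])

```text
time_s: 11.65
tcp_pos: [0.4875, -0.0221, 0.0306]
ee_rot: [[-0.228, -0.974, 0.001], [-0.974, 0.228, 0.0], [-0.001, -0.001, -1.0]]
wrist_force: [0.6, 0.2, -0.8]
gripper_width: 0.57
```

Emit:
play_rows([
  [[0,0,-0.0005,0,0,0,1],[0,0,-0.001,0,0,0,1],[0,0,-0.0015,0,0,0,1],[0,0,-0.0015,0,0,0,1]],
])

```text
time_s: 12.05
tcp_pos: [0.4873, -0.0221, 0.0291]
ee_rot: [[-0.228, -0.974, 0.0], [-0.974, 0.228, -0.0], [-0.0, -0.0, -1.0]]
wrist_force: [-0.8, 0.2, 4.2]
gripper_width: 0.569
```

Emit:
play_rows([
  [[0,0,0,0,0,0,0.3],[0,0,0,0,0,0,0],[0,0,0,0,0,0,0],[0,0,0,0,0,0,0],[0,0,0,0,0,0,0]],
])

```text
time_s: 12.55
tcp_pos: [0.4872, -0.0222, 0.0284]
ee_rot: [[-0.228, -0.974, -0.0], [-0.974, 0.228, -0.0], [0.0, 0.0, -1.0]]
wrist_force: [0.0, 0.5, 0.3]
gripper_width: 0.931
```

Emit:
play_rows([
  [[0,0,0,0,0,0,0],[0,0,0.03,0,0,0,0],[0,0,0.08,0,0,0,0],[0,0,0.13,0,0,0,0],[0,0,0.17,0,0,0,0]],
])

```text
time_s: 13.05
tcp_pos: [0.4876, -0.0222, 0.2016]
ee_rot: [[-0.228, -0.974, 0.003], [-0.974, 0.228, 0.0], [-0.001, -0.003, -1.0]]
wrist_force: [0.9, 0.5, -0.2]
gripper_width: 0.999
```

Run:
```python
from w import *
s=r.sense();print(s['time_s'],s['tcp_pos'],s['joints'],s['gripper_width'])
for n in ('wrist','scene'):
  q=pts(cap(n)); print(n,rim(q,(.4888,-.024),.055,.08,.032),' C',rim(q,(.4726,-.097),.06,.074),'p1',rim(q,(.506,.049),.055,.08,.032))
```

```text
13.05 [ 0.48759478 -0.02222391  0.20157303] [ 1.65177006e+01  9.60349089e+00 -2.01960091e+01  2.92655990e-02
 -6.00422030e+01 -2.96981000e+01] 0.9992756114333369
wrist (array([ 0.4883, -0.0237,  0.023 ]), 881, np.float64(0.0662))  C (array([ 0.4717, -0.0967,  0.0229]), 805, np.float64(0.0666)) p1 (array([0.508 , 0.0497, 0.024 ]), 410, np.float64(0.0653))
scene (array([ 0.4862, -0.0234,  0.0229]), 85, np.float64(0.0657))  C (array([ 0.4696, -0.0974,  0.0233]), 70, np.float64(0.0657)) p1 (array([0.5064, 0.0493, 0.0232]), 90, np.float64(0.0645))
```

```bash
cat > b.py <<'E'
from w import *
from scipy.spatial.transform import Rotation as Ro
def tgt(az,el,grip,back,tilt=None):
    a=np.radians(az);e=np.radians(el if tilt is None else tilt);h=np.array([np.cos(a),np.sin(a),0]);k=np.array([0,0,1.])
    z=np.sin(e)*h-np.cos(e)*k;y=np.array([np.sin(a)*-1,np.cos(a),0]);x=np.cross(y,z)
    if x@h>0: y=-y;x=-x
    return np.stack([x,y,z],1),np.array(grip)+z*(.019-back)
def delta(R,p):
    s=r.sense();Rn=np.array(s['ee_rot']);return np.round(p-s['tcp_pos'],4),np.round(Ro.from_matrix(R@Rn.T).as_rotvec(),4)
E
python3 - <<'E'
from b import *
R,p=tgt(168,25,(.591,.272,.080),.13);print(R.round(3),p,delta(R,p))
R,p=tgt(168,0,(.591,.272,.080),.13);print(p,delta(R,p))
E
```

```text
[[ 0.887 -0.208 -0.413]
 [-0.188 -0.978  0.088]
 [-0.423  0.    -0.906]] [0.63688552 0.26224673 0.18060016] (array([ 0.1459,  0.284 , -0.0244]), array([0.3972, 0.2693, 1.566 ]))
[0.591 0.272 0.191] (array([ 0.1001,  0.2937, -0.014 ]), array([-0.0126,  0.0091,  1.5902]))
```

Emit:
play_rows([
  [[0.005,0.01,0.04,0.033,0.0224,0.13,0],[0.015,0.03,0.06,0.066,0.0448,0.26,0],[0.025,0.06,0.07,0.099,0.0672,0.39,0],[0.04,0.085,0.07,0.132,0.0896,0.52,0],[0.055,0.11,0.07,0.165,0.112,0.65,0]],
])

```text
time_s: 13.65
tcp_pos: [0.5424, 0.0888, 0.2684]
ee_rot: [[0.401, -0.903, -0.156], [-0.9, -0.42, 0.119], [-0.173, 0.093, -0.981]]
wrist_force: [0.2, 0.7, 0.7]
gripper_width: 1.0
```

Emit:
play_rows([
  [[0.01,0.025,0,0.033,0.0224,0.13,0],[0.02,0.05,0,0.066,0.0448,0.26,0],[0.03,0.07,0,0.099,0.0672,0.39,0],[0.045,0.09,0,0.132,0.0896,0.52,0],[0.055,0.11,0,0.165,0.112,0.65,0]],
])

```text
time_s: 14.15
tcp_pos: [0.5977, 0.1984, 0.2671]
ee_rot: [[0.822, -0.451, -0.347], [-0.441, -0.891, 0.112], [-0.36, 0.061, -0.931]]
wrist_force: [-0.6, 0.0, 0.3]
gripper_width: 1.001
```

Emit:
play_rows([
  [[0.01,0.025,0,0.033,0.0224,0.13,0],[0.02,0.045,0,0.067,0.0449,0.266,0],[0.036,0.064,0,0.067,0.0449,0.266,0],[0.036,0.064,0,0.067,0.0449,0.266,0],[0.036,0.064,0,0.067,0.0449,0.266,0]],
])

```text
time_s: 14.65
tcp_pos: [0.633, 0.262, 0.2666]
ee_rot: [[0.888, -0.203, -0.414], [-0.191, -0.979, 0.072], [-0.42, 0.015, -0.908]]
wrist_force: [-0.0, -0.2, 0.0]
gripper_width: 1.0
```

```bash
cat > fb.py <<'E'
from b import *
from scipy.optimize import least_squares
def fitb(c):
    w=pts(c);im=c['image'].astype(int)
    near=np.linalg.norm(np.nan_to_num(w)-np.array([.59,.272,.09]),axis=2)<.12
    P=w[near&(im[...,0]>100)&(im[...,1]<60)&(im[...,2]<60)]
    Y=w[near&(im[...,0]>150)&(im[...,1]>100)&(im[...,2]<90)]
    f=lambda q:(lambda d,v:np.linalg.norm(v-np.outer(v@d,d),axis=1)-.022)(D(q),P-[0.59,q[0],q[1]])
    D=lambda q:np.array([np.cos(q[3])*np.cos(q[2]),np.cos(q[3])*np.sin(q[2]),np.sin(q[3])])
    s=least_squares(f,[.27,.08,np.pi*.93,np.radians(25)],loss='soft_l1',f_scale=.001).x
    d=D(s);o=np.array([.59,s[0],s[1]]);e=np.percentile((P-o)@d,[.5,99.5])
    slot=o+d*((.045-o[2])/d[2])
    print('n',len(P),len(Y),'az',np.degrees(s[2]).round(2),'el',np.degrees(s[3]).round(2),'ext',e.round(3),'shoulder',(o+d*e[1]).round(4),'slot',slot.round(4),'grip(slot)',(slot+.083*d).round(4),'grip(shoulder)',(o+d*(e[1]-.042)).round(4),'tip',(o+d*np.percentile((Y-o)@d,99)).round(4) if len(Y) else 0)
if __name__=='__main__':
    s=r.sense();print(s['time_s'],s['tcp_pos'].round(4),s['joints'].round(1),s['ee_rot'].round(3).tolist())
    c=cap('wrist');save(c,'w3.png');fitb(c)
    for n in('top','scene'):fitb(cap(n))
E
python3 fb.py
```

```text
14.65 [0.633  0.262  0.2666] [  28.6   39.7   38.8  -16.  -108.3   47. ] [[0.888, -0.203, -0.414], [-0.191, -0.979, 0.072], [-0.42, 0.015, -0.908]]
n 3491 3470 az 169.0 el 25.01 ext [-0.032  0.041] shoulder [0.5537 0.2803 0.0977] slot [0.6646 0.2587 0.045 ] grip(slot) [0.5907 0.2731 0.0801] grip(shoulder) [0.591  0.273  0.0799] tip [0.5123 0.2883 0.1174]
n 439 426 az 169.35 el 25.02 ext [-0.035  0.039] shoulder [0.5553 0.2798 0.0969] slot [0.6646 0.2593 0.045 ] grip(slot) [0.5906 0.2732 0.0801] grip(shoulder) [0.5927 0.2728 0.0791] tip [0.5124 0.2879 0.1173]
n 235 198 az 167.54 el 24.19 ext [-0.025  0.036] shoulder [0.5579 0.2786 0.0955] slot [0.6678 0.2544 0.045 ] grip(slot) [0.5939 0.2707 0.079 ] grip(shoulder) [0.5953 0.2704 0.0783] tip [0.5677 0.2765 0.091 ]
```

View pics/w3.png

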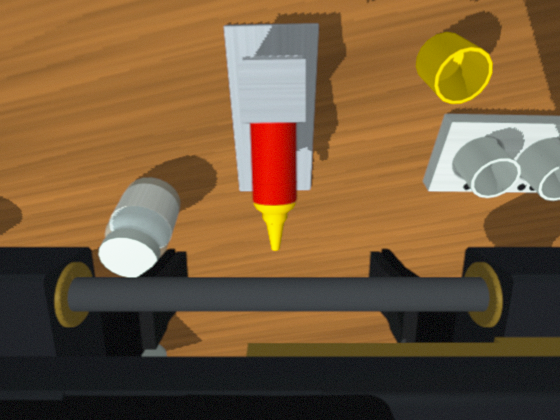

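Wrist view: the bottle is at px (275,160) with its nozzle at (275,245), lined up between the open fingers. The sleeve is above it at (275,90), the jar to the left at (140,225) and the cups at right. The wrist and top fits agree on the grip point (0.5907, 0.2731, 0.080), azimuth 169° and elevation 25°.

Run:
```python
from b import *
for b in(.1,0):
    R,p=tgt(169,25,(.5907,.2731,.080),b);print(R.round(3).tolist(),p.round(4),*delta(R,p))
```

```text
[[0.89, -0.191, -0.415], [-0.173, -0.982, 0.081], [-0.423, 0.0, -0.906]] [0.6243 0.2666 0.1534] [-0.0086  0.0056 -0.1155] [0.0137 0.0031 0.0137]
[[0.89, -0.191, -0.415], [-0.173, -0.982, 0.081], [-0.423, 0.0, -0.906]] [0.5828 0.2746 0.0628] [-0.0501  0.0136 -0.2062] [0.0137 0.0031 0.0137]
```

Emit:
play_rows([
  [[-0.003,0.002,-0.04,0.0137,0.0031,0.0137,0],[-0.006,0.004,-0.08,0.0137,0.0031,0.0137,0],[-0.0085,0.0055,-0.11,0.0137,0.0031,0.0137,0],[-0.0085,0.0055,-0.1155,0.0137,0.0031,0.0137,0],[-0.0085,0.0055,-0.1155,0.0137,0.0031,0.0137,0]],
])

```text
time_s: 15.3
tcp_pos: [0.6246, 0.2665, 0.1533]
ee_rot: [[0.889, -0.19, -0.415], [-0.173, -0.982, 0.08], [-0.423, 0.001, -0.906]]
wrist_force: [0.7, 0.3, 0.4]
gripper_width: 1.002
```

Run:
```python
from b import *
for b in(0,):
    R,p=tgt(169,25,(.5907,.2731,.080),b);print(*delta(R,p))
print(r.sense()['joints'].round(1))
```

```text
[-0.0417  0.0081 -0.0905] [ 0.0009 -0.0007 -0.0004]
[ 29.1  42.   27.3 -15.8 -94.8  51.3]
```

Emit:
play_rows([
  [[-0.0125,0.0024,-0.027,0,0,0,0],[-0.025,0.0049,-0.054,0,0,0,0],[-0.0354,0.0069,-0.077,0,0,0,0],[-0.0417,0.0081,-0.0905,0,0,0,0],[-0.0417,0.0081,-0.0905,0,0,0,0]],
])

```text
time_s: 15.8
tcp_pos: [0.5828, 0.2755, 0.0633]
ee_rot: [[0.89, -0.19, -0.415], [-0.172, -0.982, 0.08], [-0.423, -0.0, -0.906]]
wrist_force: [0.4, -0.9, -0.3]
gripper_width: 0.998
```

Emit:
play_rows([
  [[0,0,0,0,0,0,1],[0,0,0,0,0,0,1],[0,0,0,0,0,0,1],[0,0,0,0,0,0,1],[0,0,0,0,0,0,1]],
])

```text
time_s: 16.3
tcp_pos: [0.5833, 0.2754, 0.0629]
ee_rot: [[0.89, -0.19, -0.414], [-0.172, -0.982, 0.081], [-0.422, -0.001, -0.907]]
wrist_force: [0.5, -0.0, 0.2]
gripper_width: 0.635
```

Emit:
play_rows([
  [[0,0,0,0,0,0,1],[0,0,0,0,0,0,1],[0,0,0,0,0,0,1],[0,0,0,0,0,0,1],[0,0,0,0,0,0,1]],
])

```text
time_s: 16.8
tcp_pos: [0.5828, 0.2751, 0.0626]
ee_rot: [[0.89, -0.19, -0.416], [-0.172, -0.982, 0.08], [-0.423, 0.001, -0.906]]
wrist_force: [-1.6, -0.7, 1.9]
gripper_width: 0.497
```

Emit:
play_rows([
  [[-0.0045,0.0009,0.0021,0,0,0,1],[-0.0133,0.0026,0.0063,0,0,0,1],[-0.0222,0.0043,0.0106,0,0,0,1],[-0.0311,0.0061,0.0148,0,0,0,1],[-0.04,0.0078,0.019,0,0,0,1]],
])

```text
time_s: 17.3
tcp_pos: [0.5419, 0.2836, 0.0821]
ee_rot: [[0.89, -0.19, -0.415], [-0.172, -0.982, 0.081], [-0.423, -0.0, -0.906]]
wrist_force: [2.2, -0.1, -0.8]
gripper_width: 0.499
```

Emit:
play_rows([
  [[-0.0089,0.0017,0.0042,0,0,0,1],[-0.0178,0.0035,0.0085,0,0,0,1],[-0.0267,0.0052,0.0127,0,0,0,1],[-0.0311,0.0061,0.0148,0,0,0,1],[-0.0311,0.0061,0.0148,0,0,0,1]],
])

```text
time_s: 17.8
tcp_pos: [0.511, 0.2896, 0.0968]
ee_rot: [[0.89, -0.189, -0.415], [-0.171, -0.982, 0.08], [-0.423, -0.0, -0.906]]
wrist_force: [0.2, 0.3, -0.3]
gripper_width: 0.497
```

```bash
cat > hb.py <<'E'
from b import *
from scipy.optimize import least_squares
def held(c):
    "axis direction, tip of the held bottle, from colours near the tool"
    s=r.sense();R=np.array(s['ee_rot']);g=s['tcp_pos']-.019*R[:,2]
    w=pts(c);im=c['image'].astype(int);near=np.linalg.norm(np.nan_to_num(w,nan=9)-g,axis=2)<.13
    P=w[near&(im[...,0]>90)&(im[...,1]<60)&(im[...,2]<60)];Y=w[near&(im[...,0]>150)&(im[...,1]>100)&(im[...,2]<90)]
    d0=-R[:,0];e1,e2=R[:,1],R[:,2]
    dd=lambda q:(lambda v:v/np.linalg.norm(v))(d0+q[2]*e1+q[3]*e2)
    f=lambda q:(lambda d,v:np.linalg.norm(v-np.outer(v@d,d),axis=1)-.022)(dd(q),P-(g+q[0]*e1+q[1]*e2))
    q=least_squares(f,np.zeros(4),loss='soft_l1',f_scale=.001).x;d=dd(q);o=g+q[0]*e1+q[1]*e2
    print('n',len(P),len(Y),'off',q.round(4),'d',d.round(3),'el',np.degrees(np.arcsin(d[2])).round(1),'ext red',np.percentile((P-o)@d,[.5,99.5]).round(3),'yel',np.percentile((Y-o)@d,[1,99.5]).round(3) if len(Y) else 0,'tip(92)',(o+.092*d).round(4))
if __name__=='__main__':
    s=r.sense();print(s['time_s'],s['tcp_pos'].round(4),s['joints'].round(1),s['wrist_force'].round(1),s['gripper_width'])
    for n in('wrist','top','scene'):
        c=cap(n);save(c,n+'_h.png')
        try: held(c)
        except Exception as ex: print(n,ex)
E
python3 hb.py
```

```text
17.8 [0.511  0.2896 0.0968] [ 35.2  35.5   6.8 -18.1 -79.7  50. ] [ 0.2  0.3 -0.3] 0.496758341662672
n 23617 3839 off [-0.0002 -0.0003 -0.0082 -0.    ] d [-0.888  0.18   0.423] el 25.0 ext red [-0.08   0.017] yel [-0.084  0.009] tip(92) [0.4378 0.3046 0.153 ]
n 310 395 off [-0.0007 -0.0005 -0.0035  0.0056] d [-0.891  0.176  0.418] el 24.7 ext red [-0.079  0.04 ] yel [-0.027  0.092] tip(92) [0.4379 0.3046 0.1525]
n 220 142 off [ 0.0005 -0.0019 -0.0268 -0.0238] d [-0.874  0.197  0.444] el 26.4 ext red [-0.078 -0.024] yel [-0.083 -0.013] tip(92) [0.44   0.3052 0.1561]
```

The bottle is out of the sleeve and firmly held: axis elevation 25°, offsets under 1 mm, and its foot 80 mm from the home position. Next I'll lift it, then turn it nozzle-down. I'm choosing azimuth 150° so that q5 stays well away from its limit.

```bash
cat > fin.py <<'E'
from b import *
import sys
az,dn=float(sys.argv[1]),float(sys.argv[2]); tip=np.array(eval(sys.argv[3]))
a,e=np.radians(az),np.radians(dn);b=np.array([np.cos(e)*np.cos(a),np.cos(e)*np.sin(a),-np.sin(e)])
R,p=tgt(az,0,tip-.092*b,0,tilt=-dn);print('R x',R[:,0].round(3),'-b',(-b).round(3),'tcp',p.round(4));print(*delta(R,p))
E
python3 fin.py 150 40 "(.507,.0493,.091)"
```

```text
R x [ 0.663 -0.383  0.643] -b [ 0.663 -0.383  0.643] tcp [0.5786 0.008  0.1356]
[ 0.0668 -0.2813  0.0393] [-0.3987 -1.0677 -0.2957]
```

Emit:
play_rows([
  [[0,0,0.03,0,0,0,1],[0,0,0.07,0,0,0,1],[0,0,0.11,0,0,0,1],[0,0,0.14,0,0,0,1],[0,0,0.15,0,0,0,1]],
])

```text
time_s: 18.45
tcp_pos: [0.5134, 0.2896, 0.2497]
ee_rot: [[0.892, -0.19, -0.41], [-0.171, -0.982, 0.083], [-0.418, -0.004, -0.908]]
wrist_force: [-0.1, 0.1, -0.5]
gripper_width: 0.498
```

Emit:
play_rows([
  [[0.006,-0.02,0,-0.04,-0.107,-0.0295,1],[0.012,-0.05,0,-0.08,-0.214,-0.059,1],[0.019,-0.08,0,-0.12,-0.321,-0.0885,1],[0.026,-0.11,0,-0.16,-0.428,-0.118,1],[0.033,-0.14,0,-0.2,-0.534,-0.148,1]],
])

```text
time_s: 18.95
tcp_pos: [0.5445, 0.1479, 0.245]
ee_rot: [[0.93, -0.351, 0.107], [-0.342, -0.935, -0.093], [0.133, 0.05, -0.99]]
wrist_force: [0.5, -1.0, -0.5]
gripper_width: 0.502
```

```bash
python3 -c "
from h import *
s=r.sense();print(s['joints'].round(1),s['joint_velocities'].round(1),s['gripper_width'])"; python3 fin.py 150 40 "(.507,.0493,.091)"
```

```text
[ 36.   13.1 -13.    9.  -62.4  29.6] [ -1.5 -27.7 -65.8  62.9  68.7 -47.7] 0.5017960323716502
R x [ 0.663 -0.383  0.643] -b [ 0.663 -0.383  0.643] tcp [0.5786 0.008  0.1356]
[ 0.0341 -0.14   -0.1094] [-0.197  -0.5317 -0.1463]
```

Emit:
play_rows([
  [[0.006,-0.03,0,-0.04,-0.106,-0.029,1],[0.012,-0.06,0,-0.08,-0.212,-0.058,1],[0.019,-0.09,0,-0.12,-0.319,-0.088,1],[0.026,-0.12,0,-0.158,-0.425,-0.117,1],[0.034,-0.14,-0.02,-0.197,-0.532,-0.146,1]],
])

```text
time_s: 19.45
tcp_pos: [0.5788, 0.0151, 0.2437]
ee_rot: [[0.705, -0.493, 0.51], [-0.386, -0.87, -0.308], [0.596, 0.021, -0.803]]
wrist_force: [2.0, -0.5, -0.5]
gripper_width: 0.496
```

Emit:
play_rows([
  [[0,0,-0.02,0,0,0,1],[0,0,-0.04,0,0,0,1],[0,0,-0.05,0,0,0,1],[0,0,-0.05,0,0,0,1],[0,0,-0.05,0,0,0,1]],
])

```text
time_s: 19.95
tcp_pos: [0.5809, 0.0159, 0.1952]
ee_rot: [[0.705, -0.493, 0.51], [-0.386, -0.87, -0.307], [0.595, 0.02, -0.804]]
wrist_force: [0.3, -0.4, -1.3]
gripper_width: 0.5
```

```bash
python3 hb.py; python3 fin.py 150 40 "(.507,.0493,.091)"; python3 -c "
from w import *
for n in ('wrist','top','scene'):
  q=pts(cap(n)); print(n,'p1',rim(q,(.506,.049),.055,.08,.032),'p2',rim(q,(.4888,-.024),.055,.08,.032),' C',rim(q,(.4726,-.097),.06,.074))
"
```

```text
19.95 [0.5809 0.0159 0.1952] [ 18.7   8.5 -50.   78.5 -27.6 -28.7] [ 0.3 -0.4 -1.3] 0.49954246482013415
n 23364 507 off [ 0.0001  0.0012 -0.0081 -0.0031] d [-0.702  0.394 -0.593] el -36.4 ext red [-0.081  0.016] yel [-0.082 -0.024] tip(92) [0.5077 0.058  0.1557]
n 858 3 off [-0.0004  0.0016 -0.0073 -0.0045] d [-0.702  0.394 -0.593] el -36.4 ext red [-0.083  0.018] yel [-0.039 -0.03 ] tip(92) [0.5082 0.0586 0.1559]
n 376 0 off [ 0.0026 -0.0017 -0.0158  0.0029] d [-0.694  0.399 -0.599] el -36.8 ext red [-0.085  0.024] yel 0 tip(92) [0.506  0.0577 0.1583]
R x [ 0.663 -0.383  0.643] -b [ 0.663 -0.383  0.643] tcp [0.5786 0.008  0.1356]
[-0.0031 -0.0089 -0.0612] [-0.014  -0.0595 -0.0083]
wrist p1 0 p2 0  C 0
top p1 4 p2 0  C (array([ 0.4726, -0.0962,  0.0233]), 79, np.float64(0.0658))
scene p1 (array([0.5061, 0.0491, 0.0231]), 88, np.float64(0.0646)) p2 (array([ 0.4857, -0.0218,  0.0234]), 19, np.float64(0.0622))  C (array([ 0.4696, -0.0976,  0.0231]), 45, np.float64(0.0669))
```

View pics/scene_h.png

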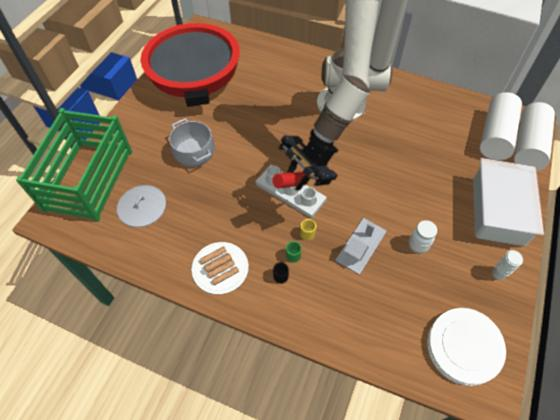

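Scene view: the nozzle-down bottle, its red foot visible at (288,179), is held over the carrier. The pocket-one cup is at (308,193), the other cups stand, and the holder at (360,245) is empty. I'm keeping this orientation (36° down) and lowering the tip over cup one.

Emit:
play_rows([
  [[-0.001,-0.005,-0.015,0,0,0,1],[-0.001,-0.009,-0.035,0,0,0,1],[-0.001,-0.009,-0.055,0,0,0,1],[-0.001,-0.009,-0.063,0,0,0,1],[-0.001,-0.009,-0.066,0,0,0,1]],
])

```text
time_s: 20.75
tcp_pos: [0.5801, 0.007, 0.1295]
ee_rot: [[0.705, -0.493, 0.511], [-0.386, -0.87, -0.307], [0.595, 0.019, -0.803]]
wrist_force: [-0.6, -0.1, -1.6]
gripper_width: 0.499
```

Emit:
play_rows([
  [[0,0,0,0,0,0,1],[0,0,0,0,0,0,1],[0,0,0,0,0,0,1]],
])

```text
time_s: 21.05
tcp_pos: [0.5807, 0.008, 0.1311]
ee_rot: [[0.703, -0.492, 0.513], [-0.386, -0.87, -0.306], [0.597, 0.017, -0.802]]
wrist_force: [-0.1, 0.5, -1.7]
gripper_width: 0.497
```

```bash
python3 hb.py; python3 -c "
from w import *
c=cap('scene');save(c,'fz.png',(235,130,365,230),6)
q=pts(c); print('p1',rim(q,(.506,.049),.055,.075,.032),'p2',rim(q,(.4888,-.024),.055,.08,.032),' C',rim(q,(.4726,-.097),.06,.074))
"
```

```text
21.05 [0.5807 0.008  0.1311] [  6.   13.6 -54.  110.8 -22.5 -51.7] [-0.1  0.5 -1.7] 0.4967426813853316
n 23078 554 off [-0.0005  0.0006 -0.0087 -0.0021] d [-0.7    0.394 -0.596] el -36.6 ext red [-0.081  0.016] yel [-0.047  0.008] tip(92) [0.5071 0.0502 0.091 ]
n 741 22 off [-0.0008  0.0011 -0.0058 -0.0063] d [-0.704  0.393 -0.592] el -36.3 ext red [-0.084  0.018] yel [-0.021  0.06 ] tip(92) [0.507  0.0502 0.0908]
n 335 46 off [ 0.002  -0.0017 -0.0345  0.0163] d [-0.678  0.41  -0.61 ] el -37.6 ext red [-0.085  0.018] yel [0.033 0.072] tip(92) [0.5065 0.0502 0.0914]
p1 (array([0.5058, 0.0484, 0.0238]), 41, np.float64(0.0631)) p2 (array([ 0.4845, -0.0246,  0.0223]), 21, np.float64(0.0674))  C (array([ 0.4696, -0.0976,  0.0233]), 62, np.float64(0.0675))
```

View pics/fz.png

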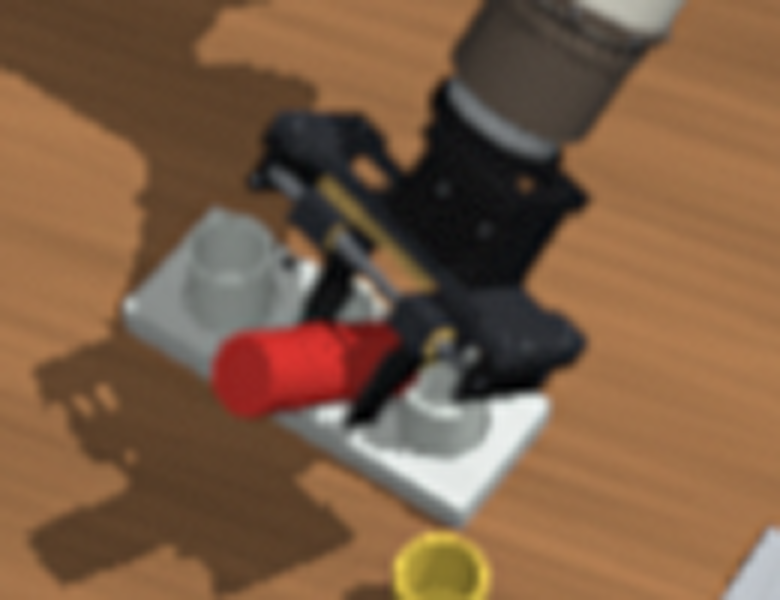

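Final view: the bottle, foot at crop (240,375), is held nozzle-down with the nozzle entering above cup one at (440,395). The cups stand clear and nothing is touching. The three fits put the tip within 1 mm of each other at (0.507, 0.050, 0.091), about 25 mm above the rim. I'm handing in.

```bash
python3 -c "
from station import r
print(r.finish_job())"
```

```text
the job is handed in; nothing more can be done
None
```

The job is handed in at about 21 s of the 61 s allowed, with no verdict reported. Both white cups were seated and released, first in pocket one and then in pocket two. The bottle was drawn about 80 mm along its axis out of the sleeve and is held nozzle-down over cup one.

**Cups:** the wrist camera put the rims at 65–66 mm, level with cup_c. At the end the scene camera read 63 mm for cup one and 67 mm for cup two. That camera runs a few mm off, and the gripper partly hid both cups, so I put the difference down to that.

**Bottle:** it points 36–37° below level. All three cameras put the nozzle tip within 1 mm of (0.507, 0.050, 0.091), about 1 mm off the cup centre and about 25 mm above the rim. Grip opening was 0.497 of full (43 mm), and wrist force was under 2 N, which shows no contact. The tip position comes from the fitted bottle axis plus the given 92 mm, because the gripper hid most of the nozzle.

**Disagreements:** I planned 40° below level, but the joint-speed limit stopped the turn at 36°, and I kept that because it meets the 30° minimum. Joint 4 ended at 110.8°, inside its 117.6° limit.

**Not re-measured:** I didn't measure the pot or jar again. Nothing went near them, and the last full scene view, just before the final lowering, showed them in place.

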